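Spice jars from the lidded box onto the railed rack

ROBOT

A 6-joint arm with a two-finger parallel gripper is mounted at the origin on the work surface. World frame = base frame: x ahead of the robot, y to its left, z up, the work surface at z = 0. Lengths are in m, angles in rad, forces in N, time in s.
With the tool pointing down it reaches from about 0.375 to 0.9 m from the base axis. Payload 3.1 kg.
Tool frame: the origin (TCP) lies at the centre of the arm's flange, where the gripper is bolted on; the fingertips stand 173 mm ahead of it and the grasp point (between the pads) lies 155 mm ahead of it (tip_extent is the distance from the TCP to the fingertips, in m); z points along the fingers, y is the direction in which the jaws open and shut (so a half turn about z gives the same grasp; the last joint's range is limited). The gripper opens to 85 mm and grips with 20 to 120 N. Pads are 22 mm wide; open, the fingers measure 114 mm over their backs; the gripper's body (76 mm by 85 mm) begins 54 mm behind the grasp point. The pads swing forward as they close: fully open they stand 13 mm farther back than shut.
Start: joints at [-1.488, 0.527, 1.433, -0, 1.181, -0.178], TCP at [0.161, -0.604, 0.405] pointing down, gripper open.
Joint ranges: [-3.08, 3.08], [-0.75, 2.2], [0.22, 2.44], [-1.43, 4.57], [0, 2.65], [-2.85, 2.85]. Speed limits (rad/s): [2.79, 2.79, 3.14, 3.14, 3.14, 3.14].

INTERFACE

Orientations are given as a unit quaternion [x, y, z, w].
In Python, from station import sense, snapshot, sign_off, tip_extent gives the robot as it stands. The module is installed in compiled form; this text tells all that it offers.
- The arm moves only by the tool servo_tool, never from a script. Its argument "rows" is a list of rows, each a list of 3 entries, a list of its own where there are three numbers: the shift along the tool's x, y, z in mm, then the turn about the tool's z in degrees, then the opening, from -1 (shut) to 1 (fully open), so that 0 is half open. A call has 1 to 8 rows; each row is the pose to reach, as a shift and turn from the pose measured when the call began, along the tool's axes at that moment; what a row does not reach only later rows make up. A row lasts 1/10 s, in which the tool goes at most 50 mm and 8.59 degrees, less where a joint would pass 70% of its speed; a pose out of reach is approached as far as the arm can. A call with a gripper value outside its range is refused whole. The fingers move at their own pace and stop on an object; "force" is the grip in N (left out, the last holds). Time passes only in rows, so rows that repeat a pose let the fingers close. It gives the time, the measured TCP pose, the force and the opening at its end, in the units of the state.
- sense(): the state, without advancing time (a new reading comes with each control period).
- snapshot(name): name is "scene" or "side" or "wrist"; returns a dict with "image" (384x512x3 uint8, blue, green, red), "z_map" (384x512 float32, m along the optical axis (not along the pixel's ray), 0 where there is no reading), "vertical_fov" (degrees; the focal length in pixels is half the picture's height over the tangent of half this angle, whatever the lens; pixels are square), "cx", "cy" (the principal point, pixels), "k1" (the pictures are not rectified: a ray, as slopes to the right and down, at radius r is drawn at 1 + k1 r^2 times it, then the intrinsics apply), "cam_to_world" (4x4, takes a point from camera to world coordinates). Camera axes: x right, y down, z forward; pixel columns grow to the right and rows downward; lengths in m; the calibration is good to about 2 mm. A picture is of the moment at which its call begins.
- sign_off(): hands the job in, once; it reports no verdict.
The state is a dict: "t": time; "q": joint angles; "qd": joint speeds; "tau": joint torques, N m; "tcp_pos": TCP position; "tool_rot": TCP orientation; "force": force on the tool from outside, world axes, zero at the start; "ft_torque": the same for the moment, N m; "finger_gap": opening from 0.0 (shut) to 1.0 (fully open).
Only numpy, scipy, OpenCV 4.12 (cv2) and the standard library are available. Lean on these libraries where they do the work, as an engineer would, in place of code of your own. Each camera call takes 0.05 s, during which the arm holds its last target. There are 200 camera calls.

TASK

Swing the lid of the wooden box back until it rests open by itself, then lift out the two tall jars and stand each of them upright on the floor of the low steel rack, behind its front rail. Set the jars down gently instead of dropping them, and leave the lid open. The squat tins stay where they are, one in the box and one on the rack, and the spoon lying between box and rack is left alone.

Things in the scene. Friction and masses are not known exactly. Their poses are not given: they have to be found in the camera images.
- box: Fixed, open-topped wooden box, 170 (x) x 306 (y) x 110 (z) mm outside, walls and floor 7 mm thick. Origin at the centre of its underside; its -x side is the front, towards the robot. It holds two tall jars and one squat tin in a row along its y, in any order, about 88 mm apart, with the lid shut at the start. It stands on the robot's left or right; the rack stands on the other side.
- lid (a joint): Hinge of the flat wooden lid (170 x 306 x 8 mm, 200 to 320 g) on the upper far (+x) edge of the box, axis along box y. 0 = shut, grows as the front edge goes up and over, away from the robot; stop at 1.9 rad. It swings freely: below about 1.5 rad it falls shut, beyond that it falls back to the stop and stays. There it leans away, its edge 270 mm above the table, 60 mm beyond the hinge.
- lid_handle (a point): Centre of the head of the round wooden knob on the lid: head 28 mm in diameter and 16 mm thick on a 12 mm stem; this point lies 35 mm above the lid's top face, midway along the box's y and 30 mm behind the lid's front edge. When pinched along the box's y the knob can turn between the fingers as the lid swings.
- lid_hinge (a point): Point on the lid's hinge axis, midway along the box's y, at the upper far edge of the box (110 mm above the table). With the lid shut the knob point is 140 mm in front of it (box -x) and 43 mm above it.
- jar_a: Tall straight round glass jar with a metal cap of the same width, 52 mm in diameter, 100 mm tall, about 0.15 to 0.3 kg. Origin at the centre of its underside, z up its axis. In the box its underside is 7 mm above the table.
- jar_b: A second jar, same as jar_a.
- tin_box: Squat round metal tin, 60 mm in diameter, 54 mm tall, standing in the box among the jars; it stays in the box. Origin at the centre of its underside.
- rack: Fixed low steel rack, a tray on four short feet. Its floor is 30 mm above the table and measures 88 mm (x, front to back) by 320 mm (y) between the walls. The front rail (at -x, towards the robot) and the two end walls stand 38 mm above the floor, the back wall 55 mm, all 8 mm thick. Origin on the table under the floor's centre; y along its length.
- rack_deck (a point): Centre of the upper face of the rack's floor, 30 mm above the table, axes as the rack's.
- tin_rack: Squat round metal tin like the one in the box (60 mm in diameter, 54 mm tall), already standing somewhere on the rack's floor; it stays there. Origin at the centre of its underside.
- spoon: Bystander: spoon 200 mm long and 52 mm wide at its bowl, up to 20 mm high, lying between box and rack. Origin at its middle on the table.

How it is judged:
By the outcome, as a careful person would: the job done as asked, in the order asked, and still so for the second after the job is handed in, with the robot touching nothing.
It also fails if it takes over 72 s, if anything falls off the work surface, if the arm or the gripper's body presses on something with over 40 N, if the wrist force passes 120 N, or if a joint passes its speed limit or range.

## Working session

There is one attempt and no reset: what is moved stays moved. The work goes in short steps, Python scripts to look and compute and a tool call to move; the robot and the scene stay as the last step left them, time stands still between calls to the robot, and variables do not carry over. Pictures are saved under pics/ and viewed, about 8 in all and at most 12, crops included, and the job is handed in when it is done.

Besides the shell and the picture viewer there is one more tool, called after "Emit:" by a JSON object that holds its "api" and its "payload". servo_tool: Moves the arm, as the interface text tells. Its arguments: {"type":"object","properties":{"rows":{"type":"array"},"force":{"type":"number"}},"required":["rows"]}

```bash
mkdir -p pics; cat > h.py <<'E'
import numpy as np, cv2
from station import sense, snapshot, sign_off, tip_extent
from scipy.spatial.transform import Rotation as R
def snap(n):
    s=snapshot(n); s['f']=s['image'].shape[0]/2/np.tan(np.radians(s['vertical_fov'])/2); return s
def rays(s,uv):
    uv=np.atleast_2d(np.float64(uv)); d=(uv-[s['cx'],s['cy']])/s['f']; m=d.copy()
    for _ in range(20): m=d/(1+s['k1']*(m**2).sum(1,keepdims=True))
    return np.c_[m,np.ones(len(m))]
def pts(s,uv,z=None):
    """world points: on plane z, or by depth map"""
    r=rays(s,uv); T=np.array(s['cam_to_world'])
    if z is None:
        uv=np.atleast_2d(uv).astype(int); r=r*s['z_map'][uv[:,1],uv[:,0]][:,None]; return r@T[:3,:3].T+T[:3,3]
    d=r@T[:3,:3].T; return T[:3,3]+d*((z-T[2,3])/d[:,2])[:,None]
def cloud(s):
    v,u=np.nonzero(s['z_map']>0); uv=np.c_[u,v]; return uv,pts(s,uv)
def local(p):
    """world target TCP -> shift in tool axes mm"""
    s=sense(); return R.from_quat(s['tool_rot']).inv().apply(np.array(p)-s['tcp_pos'])*1000
E
python3 - <<'E'
from h import *
print(sense(),tip_extent if not callable(tip_extent) else tip_extent())
a=[snap(n) for n in('scene','side','wrist')]
for n,s in zip(('scene','side','wrist'),a):
    cv2.imwrite(f'pics/{n}0.png',s['image']); print(n,s['f'],s['cx'],s['cy'],s['k1'],np.round(s['cam_to_world'],3).tolist(),(s['z_map']>0).mean())
cv2.imwrite('pics/all0.png',cv2.resize(np.hstack([a[0]['image'],a[1]['image']]),(800,300)))
E
```

```text
{'t': 0.0, 'q': array([-1.48848801e+00,  5.28517235e-01,  1.43388462e+00, -2.53182372e-06,
        1.18138217e+00, -1.78509421e-01]), 'qd': array([ 0.00068366,  0.00014004,  0.00100563, -0.00093908,  0.00041799,
        0.00030223]), 'tau': array([ 5.40299607e-04, -4.42346191e+01, -1.78024435e+01, -1.55350854e-04,
        8.54240876e-03, -4.27979103e-06]), 'tcp_pos': array([ 0.16116415, -0.60352227,  0.40370744]), 'tool_rot': array([ 9.91508150e-01,  1.30039948e-01,  5.15133786e-05, -1.09447187e-03]), 'force': array([0.09757011, 0.12213197, 0.40230888]), 'ft_torque': array([-0.05463711, -0.00167602, -0.0312424 ]), 'finger_gap': 1.0018507275072357} 0.1734
scene 350.04687330032016 260.0141306919301 195.21545189715752 -0.05937361140951542 [[0.683, 0.438, -0.585, 1.095], [0.73, -0.419, 0.54, -0.504], [-0.009, -0.795, -0.606, 0.707], [0.0, 0.0, 0.0, 1.0]] 0.996063232421875
side 448.50685312774584 259.7140269634877 192.20951026069136 0.02918751299822055 [[-0.752, -0.503, 0.426, 0.028], [-0.659, 0.575, -0.485, 0.522], [-0.001, -0.645, -0.764, 0.97], [0.0, 0.0, 0.0, 1.0]] 0.996002197265625
wrist 339.9161803242898 254.26330328659284 189.44984900659023 -0.04396437960176667 [[0.258, -0.914, -0.315, 0.242], [-0.966, -0.244, -0.082, -0.581], [-0.002, 0.325, -0.946, 0.372], [0.0, 0.0, 0.0, 1.0]] 0.9958241780598959
```

View pics/scene0.png

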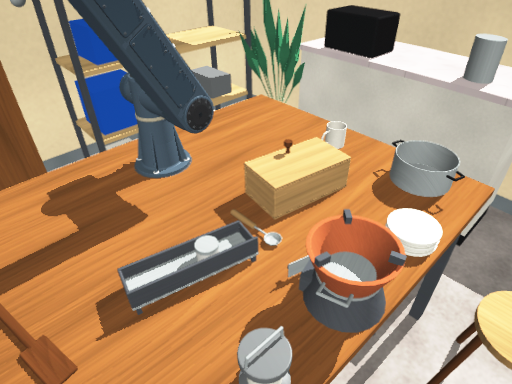

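View pics/side0.png

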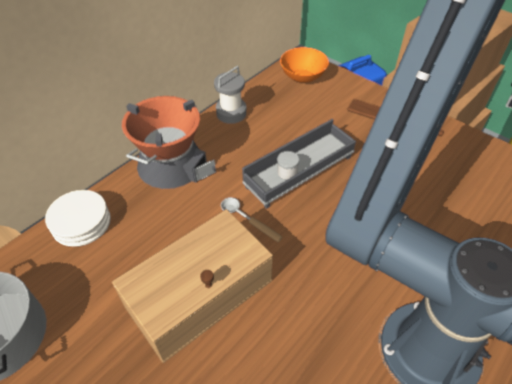

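The scene view shows the shut box (corners about 245,165 to 350,165; knob 288,147), the spoon at (255,230) and the rack (120–258, 225–310) with its tin at (207,246). The side view agrees: knob (207,278), rack (245–355, 125–200), tin (288,162). Next I measure them by depth.

```bash
python3 - <<'E'
from h import *
for n,bx,rx,kn in(('scene',(235,130,360,220),(112,215,265,320),(270,135,305,160)),('side',(105,205,280,365),(238,118,362,208),(190,262,225,292))):
    s=snap(n); uv,p=cloud(s)
    def sel(b,lo,hi): return p[(uv[:,0]>b[0])&(uv[:,0]<b[2])&(uv[:,1]>b[1])&(uv[:,1]<b[3])&(p[:,2]>lo)&(p[:,2]<hi)]
    def rect(q):
        (c,wh,a)=cv2.minAreaRect((q[:,:2]*1000).astype(np.float32)); return np.round(c,1),np.round(wh,1),round(a,2)
    q=sel(bx,.108,.126);print(n,'lid',rect(q),np.median(q[:,2]),len(q))
    k=sel(kn,.138,.18);print('knob',np.round((k.min(0)+k.max(0))/2,4),k.mean(0).round(4),k[:,2].max(),len(k))
    d=sel(rx,.024,.036);print('floor',rect(d),np.median(d[:,2]))
    d=sel(rx,.06,.095);d=d;print('walltops+tin',rect(d))
    # tin top at z=.084, near brightness
    t=sel(rx,.078,.09);print('tintop',rect(t),t.mean(0),len(t))
E
```

```text
scene lid (array([472.5, 236.9]), array([306.6, 175.5]), 81.21) 0.11786911774165576 2861
knob [0.4172 0.244  0.1503] [0.4215 0.2413 0.1557] 0.16235175442587557 61
floor (array([ 539. , -228.9]), array([335.4, 102.8]), 78.48) 0.030520939873547648
walltops+tin (array([ 536. , -227.9]), array([337.7, 109.7]), 78.35)
tintop (array([ 549.3, -230.4]), array([336.6,  81.1]), 78.63) [ 0.56970836 -0.22723882  0.08328537] 935
side lid (array([469.2, 236.9]), array([305.5, 173.3]), 81.03) 0.11848986690892183 9723
knob [0.4149 0.2472 0.1559] [0.4129 0.2483 0.1596] 0.16681476134696038 163
floor (array([ 530. , -225.2]), array([335.8, 107.9]), 77.93) 0.029544169932459896
walltops+tin (array([ 534. , -226.8]), array([339.2, 109.6]), 78.31)
tintop (array([ 545.2, -229.2]), array([334. ,  84.9]), 79.76) [ 0.562212   -0.20514398  0.08299867] 605
```

Emit:
{"api": "servo_tool", "payload": {"rows": [[[46, -33, 0], 0, 1], [[92, -67, 0], 0, 1], [[139, -100, 0], 2, 1], [[185, -134, 0], 3, 1], [[231, -167, 0], 3, 1], [[277, -201, 0], 3, 1], [[324, -234, 0], 3, 1], [[340, -246, 0], 3, 1]]}}

```text
t: 1.05
tcp_pos: [0.4147, -0.292, 0.4047]
tool_rot: [0.995, 0.104, 0.0, -0.0]
force: [1.2, -0.9, -0.1]
finger_gap: 1.003
```

```bash
cat >> h.py <<'E'
def st():
    s=sense(); x=R.from_quat(s['tool_rot']).as_matrix(); f=np.degrees(np.arctan2(x[1,1],x[0,1]))
    print('t%.2f'%s['t'],'tcp',(s['tcp_pos']*1000).round(1),'yaw_y %.1f tilt %.2f'%(f,np.degrees(np.arccos(-x[2,2]))),'q',np.degrees(s['q']).round(0),'F',s['force'].round(1),'gap %.3f'%s['finger_gap'])
def plan(*W):
    st()
    for w in W: print(w,'->',local(np.array(w)/1000).round(0))
E
python3 - <<'E'
from h import *
s=snap('wrist'); cv2.imwrite('pics/w1.png',s['image'])
a=np.radians(81.1); print(pts(s,[[256,192]],0))
uv,p=cloud(s); t=p[(p[:,2]>.079)&(p[:,2]<.088)]; print(len(t))
plan((450,-220,405),(470,0,405),(416.7,245.5,400))
E
```

```text
[[ 0.36788214 -0.30236769  0.        ]]
2378
t1.10 tcp [ 417.8 -286.2  404.6] yaw_y -77.8 tilt 0.40 q [-47.  21.  99.   0.  60.  30.] F [1.6 2.4 0.1] gap 0.999
(450, -220, 405) -> [ 45. -58.   0.]
(470, 0, 405) -> [ 112. -269.    2.]
(416.7, 245.5, 400) -> [ 111. -520.    8.]
```

View pics/w1.png

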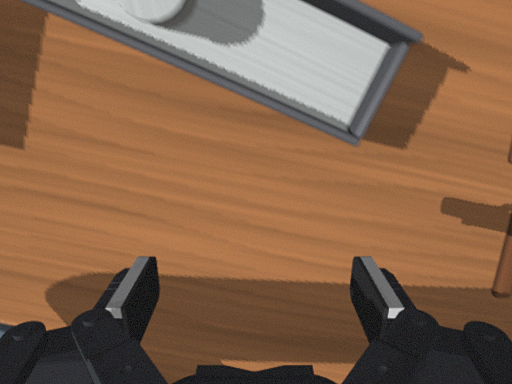

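The wrist view shows the rack's right-hand end (corner about 355,140) with the tin's edge at (155,0). I'll measure the rack later from above and go to the knob now.

Emit:
{"api": "servo_tool", "payload": {"rows": [[[15, -48, 0], 3, 1], [[30, -96, 0], 6, 1], [[50, -144, 0], 10, 1], [[70, -192, 0], 14, 1], [[85, -238, 0], 17, 1], [[95, -286, 0], 20, 1], [[105, -334, 0], 21, 1], [[110, -382, 0], 21, 1]]}}

```text
t: 1.9
tcp_pos: [0.4454, 0.1052, 0.4075]
tool_rot: [0.997, -0.077, 0.002, -0.003]
force: [0.8, 0.5, 0.3]
finger_gap: 1.001
```

```bash
python3 - <<'E'
from h import *
s=snap('wrist'); cv2.imwrite('pics/w2.png',s['image'])
uv,p=cloud(s); k=p[(abs(p[:,0]-.417)<.04)&(abs(p[:,1]-.2455)<.04)&(p[:,2]>.14)&(p[:,2]<.2)]
print(len(k), k.min(0) if len(k) else 0, k.max(0) if len(k) else 0)
plan((417,245,400),(417,245,308))
E
```

```text
1314 [0.40438856 0.23199945 0.14463017] [0.43204725 0.26014262 0.1624633 ]
t1.95 tcp [443.2 111.3 407.4] yaw_y -98.5 tilt 0.69 q [ -0.  17. 105.   1.  58.  98.] F [-0.6  3.7 -0.5] gap 1.001
(417, 245, 400) -> [ -46. -128.    9.]
(417, 245, 308) -> [ -46. -127.  101.]
```

Emit:
{"api": "servo_tool", "payload": {"rows": [[[-16, -45, 3], 0, 1], [[-32, -90, 6], 0, 1], [[-45, -128, 30], 0, 1], [[-45, -128, 60], 0, 1], [[-45, -128, 80], 0, 1], [[-45, -128, 80], 0, 1]]}}

```text
t: 2.55
tcp_pos: [0.4167, 0.2453, 0.3267]
tool_rot: [0.997, -0.073, -0.002, -0.005]
force: [0.6, -0.7, 0.9]
finger_gap: 1.004
```

```bash
python3 - <<'E'
from h import *
plan((418,246,308))
E
```

```text
t2.55 tcp [416.7 245.3 326.7] yaw_y -98.4 tilt 0.61 q [ 17.  26. 107.   1.  47. 115.] F [ 0.6 -0.7  0.9] gap 1.004
(418, 246, 308) -> [ 1. -1. 19.]
```

Emit:
{"api": "servo_tool", "payload": {"rows": [[[1, -1, 19], 0, 1], [[1, -1, 19], 0, 0], [[1, -1, 19], 0, -1], [[1, -1, 19], 0, -1], [[1, -1, 19], 0, -1], [[1, -1, 19], 0, -1], [[1, -1, 19], 0, -1], [[1, -1, 19], 0, -1]], "force": 30}}

```text
t: 3.35
tcp_pos: [0.4181, 0.2452, 0.3091]
tool_rot: [0.997, -0.072, -0.001, -0.003]
force: [-0.3, -6.9, 7.0]
finger_gap: 0.311
```

```bash
python3 - <<'E'
from h import *
st()
a=np.radians(-8.9); h=np.array([555.,224,110])-0
s=sense()
for d in range(0,107,6):
    p=np.radians(162.9-d);p0=np.radians(162.9)
    dx=146.5*(np.cos(p)-np.cos(p0)); dz=146.5*(np.sin(p)-np.sin(p0))
    T=R.from_quat(s['tool_rot']).inv().apply([dx*np.cos(a),dx*np.sin(a),dz]); print(d,T.round(0))
E
```

```text
t3.35 tcp [418.1 245.2 309.1] yaw_y -98.3 tilt 0.42 q [ 17.  28. 107.   1.  44. 115.] F [-0.3 -6.9  7. ] gap 0.311
0 [0. 0. 0.]
6 [  5.  -0. -14.]
12 [ 12.  -0. -28.]
18 [ 20.  -0. -41.]
24 [ 29.  -0. -53.]
30 [ 40.   0. -64.]
36 [ 52.   0. -74.]
42 [ 65.   0. -83.]
48 [ 78.   0. -90.]
54 [ 92.   0. -96.]
60 [ 107.    0. -100.]
66 [ 122.    1. -103.]
72 [ 137.    1. -104.]
78 [ 153.    1. -103.]
84 [ 168.    1. -101.]
90 [183.   1. -98.]
96 [197.   1. -92.]
102 [211.   2. -86.]
```

Emit:
{"api": "servo_tool", "payload": {"rows": [[[5, 0, -14], 0, -1], [[12, 0, -28], 0, -1], [[20, 0, -41], 0, -1], [[29, 0, -53], 0, -1], [[40, 0, -64], 0, -1], [[52, 0, -74], 0, -1], [[65, 0, -83], 0, -1], [[65, 0, -83], 0, -1]]}}

```text
t: 4.15
tcp_pos: [0.4832, 0.2347, 0.3932]
tool_rot: [0.997, -0.073, -0.001, -0.003]
force: [-3.2, -0.7, -0.4]
finger_gap: 0.312
```

```bash
python3 - <<'E'
from h import *
st(); s=snap('scene'); cv2.imwrite('pics/s3.png',s['image'][70:270,180:420])
c=np.array([418.1,245.2,309.1]); a=np.radians(-8.9)
for d in range(42,109,6):
    p=np.radians(162.9-d);p0=np.radians(162.9)
    dx=146.5*(np.cos(p)-np.cos(p0)); dz=146.5*(np.sin(p)-np.sin(p0))
    print(d,local((c+[dx*np.cos(a),dx*np.sin(a),dz])/1000).round(0))
E
```

```text
t4.15 tcp [483.2 234.7 393.2] yaw_y -98.3 tilt 0.39 q [ 14.  24.  95.   0.  60. 112.] F [-3.2 -0.7 -0.4] gap 0.312
42 [-0. -0.  1.]
48 [13. -0. -7.]
54 [ 28.  -0. -12.]
60 [ 42.   0. -17.]
66 [ 57.   0. -19.]
72 [ 73.   0. -20.]
78 [ 88.   0. -20.]
84 [103.   1. -18.]
90 [118.   1. -14.]
96 [133.   1.  -9.]
102 [146.   1.  -2.]
108 [159.   1.   6.]
```

View pics/s3.png

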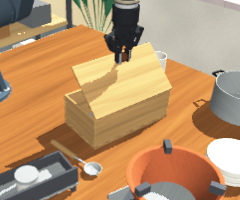

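The lid is lifted to about 42°, with the knob held in the fingers at crop (122,55). I'll keep swinging it.

Emit:
{"api": "servo_tool", "payload": {"rows": [[[13, 0, -7], 0, -1], [[28, 0, -12], 0, -1], [[42, 0, -17], 0, -1], [[57, 0, -19], 0, -1], [[73, 0, -20], 0, -1], [[88, 0, -20], 0, -1], [[103, 1, -18], 0, -1], [[118, 1, -14], 0, -1]]}}

```text
t: 5.0
tcp_pos: [0.5988, 0.2164, 0.4066]
tool_rot: [0.997, -0.073, -0.001, -0.003]
force: [-0.3, -2.5, 2.5]
finger_gap: 0.309
```

Emit:
{"api": "servo_tool", "payload": {"rows": [[[10, 0, 3], 0, -1], [[20, 0, 7], 0, -1], [[30, 0, 12], 0, -1], [[36, 0, 15], 0, -1], [[37, 0, 16], 0, -1], [[37, 0, 16], 0, -1]]}}

```text
t: 5.6
tcp_pos: [0.6354, 0.2108, 0.39]
tool_rot: [0.997, -0.073, -0.002, -0.002]
force: [-0.1, -3.4, -0.5]
finger_gap: 0.314
```

```bash
python3 - <<'E'
from h import *
st(); s=snap('side'); cv2.imwrite('pics/s4.png',s['image'])
c=np.array([418.1,245.2,309.1]); a=np.radians(-8.9)
for d in range(90,113,6):
    p=np.radians(162.9-d);p0=np.radians(162.9)
    dx=146.5*(np.cos(p)-np.cos(p0)); dz=146.5*(np.sin(p)-np.sin(p0))
    print(d,local((c+[dx*np.cos(a),dx*np.sin(a),dz])/1000).round(0))
E
```

```text
t5.60 tcp [635.4 210.8 390. ] yaw_y -98.3 tilt 0.35 q [  9.  35.  76.   0.  70. 107.] F [-0.1 -3.4 -0.5] gap 0.314
90 [-37.  -1. -16.]
96 [-22.  -1. -11.]
102 [-8. -0. -4.]
108 [ 5. -0.  4.]
```

View pics/s4.png

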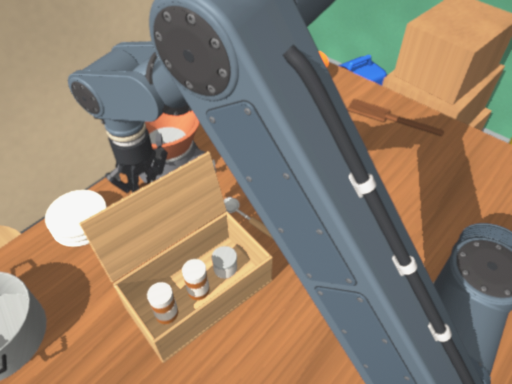

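The lid is at about 105°. The jar caps are at (160,292) and (195,268), and the tin is at (225,258), at the rack end of the box. Now I release the knob and climb clear.

Emit:
{"api": "servo_tool", "payload": {"rows": [[[6, 0, 4], 0, -1], [[6, 0, 4], 0, 0], [[8, 0, 4], 0, 1], [[8, 0, 4], 0, 1], [[8, 0, 4], 0, 1], [[8, 0, 0], 0, 1], [[10, 0, -30], 0, 1], [[10, 0, -70], 0, 1]]}}

```text
t: 6.45
tcp_pos: [0.6449, 0.209, 0.4586]
tool_rot: [0.997, -0.073, -0.005, -0.002]
force: [0.8, -0.4, -0.7]
finger_gap: 1.003
```

Emit:
{"api": "servo_tool", "payload": {"rows": [[[0, 0, -40], 0, 1], [[0, 0, -45], 0, 1], [[-40, 0, -45], 0, 1], [[-90, 0, -45], 0, 1], [[-140, 0, -45], 0, 1], [[-190, 0, -45], 0, 1], [[-190, 0, -45], 0, 1]]}}

```text
t: 7.15
tcp_pos: [0.4502, 0.2368, 0.5043]
tool_rot: [0.997, -0.071, -0.009, -0.001]
force: [0.9, 0.5, -0.9]
finger_gap: 1.0
```

```bash
python3 - <<'E'
from h import *
st(); s=snap('side'); w=snap('wrist')
cv2.imwrite('pics/sw5.png',np.hstack([cv2.resize(s['image'],(400,300)),cv2.resize(w['image'],(400,300))]))
np.set_printoptions(suppress=True)
uv,p=cloud(w); a=np.radians(-8.9); b=(p[:,:2]-[.471,.237])@np.array([[np.cos(a),-np.sin(a)],[np.sin(a),np.cos(a)]])
for n,s in(('side',s),('wrist',w)):
    uv,p=cloud(s); b=(p[:,:2]-[.471,.237])@np.array([[np.cos(a),-np.sin(a)],[np.sin(a),np.cos(a)]])
    for lo,hi,nm in((.1,.112,'jar'),(.055,.066,'tin')):
        m=(abs(b[:,0])<.07)&(abs(b[:,1])<.14)&(p[:,2]>lo)&(p[:,2]<hi)
        im=np.zeros(s['z_map'].shape,np.uint8); im[uv[m,1],uv[m,0]]=255
        k,l,stt,c=cv2.connectedComponentsWithStats(im)
        for i in range(1,k):
            if stt[i,4]>60:
                mm=m&(l[uv[:,1],uv[:,0]]==i); q=p[mm]; r=cv2.minEnclosingCircle((q[:,:2]*1000).astype(np.float32)); print(n,nm,stt[i],'circle',np.round(r[0],1),round(r[1],1),'z',np.median(q[:,2]).round(4),'box',(b[mm].mean(0)*1000).round(1))
E
```

```text
t7.15 tcp [450.2 236.8 504.3] yaw_y -98.1 tilt 1.06 q [ 15.  15.  91.   0.  75. 113.] F [ 0.9  0.5 -0.9] gap 1.000
side jar [182 259  24  23 402] circle [472.4 235.9] 26.7 z 0.1068 box [0.5 0.7]
side jar [148 282  25  24 454] circle [485. 323.] 26.8 z 0.1071 box [-1.5 88.3]
side tin [211 246  26  23 446] circle [468.  151.6] 30.3 z 0.0606 box [  8.8 -84.3]
side tin [185 282  23  10  62] circle [466.7 241.7] 24.6 z 0.0607 box [-16.3   9.2]
side tin [152 301  24  15  65] circle [480.9 325.4] 25.5 z 0.0605 box [-18.7  91.8]
wrist jar [ 148  104   49   48 1818] circle [487.9 324.5] 26.1 z 0.1063 box [ 4.  88.6]
wrist jar [ 230  104   47   48 1799] circle [475.1 236.9] 26.2 z 0.1063 box [5.1 0.6]
wrist tin [ 300   91   49   50 1909] circle [470.8 151.6] 30.0 z 0.0602 box [ 13.3 -83.8]
wrist tin [172 100  31  36  98] circle [491.9 316.8] 24.8 z 0.0616 box [16.1 72.3]
```

View pics/sw5.png

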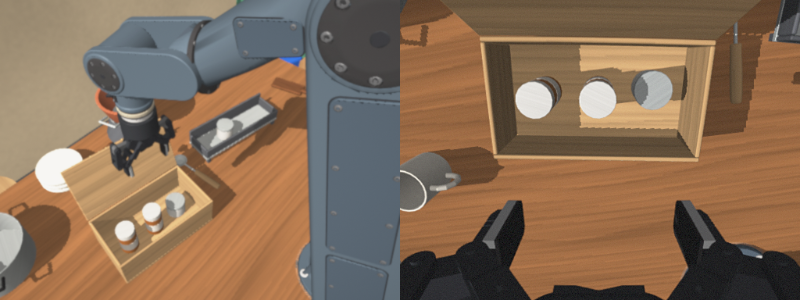

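The lid stands open at its stop. Jar A is at (486,324), jar B at (474,236) and the tin at (469,152). I'll take jar B first, with the jaws along box x.

Emit:
{"api": "servo_tool", "payload": {"rows": [[[6, -1, 20], -8.5, 1], [[12, -1, 45], -17, 1], [[18, -2, 70], -25.5, 1], [[24, -3, 95], -34, 1], [[24, -3, 120], -42.5, 1], [[24, -3, 140], -51, 1], [[24, -3, 150], -59.5, 1], [[24, -3, 160], -68, 1]]}}

```text
t: 8.05
tcp_pos: [0.4812, 0.2366, 0.3443]
tool_rot: [0.866, 0.5, -0.002, -0.004]
force: [0.3, 0.4, 0.6]
finger_gap: 0.999
```

Emit:
{"api": "servo_tool", "payload": {"rows": [[[0, 0, 0], -8, 1], [[0, 0, 0], -16, 1], [[0, 0, 0], -22, 1], [[0, 0, 0], -22, 1]]}}

```text
t: 8.45
tcp_pos: [0.4833, 0.2364, 0.3439]
tool_rot: [0.755, 0.656, -0.001, -0.004]
force: [0.3, -0.0, 0.4]
finger_gap: 1.002
```

```bash
python3 - <<'E'
from h import *
plan((474,236.5,330),(474,236.5,235))
E
```

```text
t8.45 tcp [483.3 236.4 343.9] yaw_y -8.0 tilt 0.44 q [14. 28. 98.  0. 54. 22.] F [ 0.3 -0.   0.4] gap 1.002
(474, 236.5, 330) -> [-1. -9. 14.]
(474, 236.5, 235) -> [ -2.  -8. 109.]
```

Emit:
{"api": "servo_tool", "payload": {"rows": [[[-1, -8, 20], 0, 1], [[-1, -8, 50], 0, 1], [[-2, -8, 80], 0, 1], [[-2, -8, 105], 0, 1], [[-2, -8, 109], 0, 1], [[-2, -8, 109], 0, 1]]}}

```text
t: 9.05
tcp_pos: [0.4752, 0.236, 0.2342]
tool_rot: [0.756, 0.655, -0.001, -0.004]
force: [0.3, -0.1, 0.1]
finger_gap: 1.0
```

Emit:
{"api": "servo_tool", "payload": {"rows": [[[0, 0, 0], 0, 0], [[0, 0, 0], 0, -0.2], [[0, 0, 0], 0, -0.5], [[0, 0, 0], 0, -1], [[0, 0, 0], 0, -1], [[0, 0, 0], 0, -1]], "force": 40}}

```text
t: 9.65
tcp_pos: [0.476, 0.2362, 0.2356]
tool_rot: [0.756, 0.655, 0.001, -0.003]
force: [0.7, -0.6, 7.4]
finger_gap: 0.599
```

```bash
python3 - <<'E'
from h import *
st(); s=snap('wrist'); cv2.imwrite('pics/w6.png',s['image'])
E
```

```text
t9.65 tcp [476.  236.2 235.6] yaw_y -8.1 tilt 0.37 q [ 14.  38. 103.   1.  39.  22.] F [ 0.7 -0.6  7.4] gap 0.599
```

View pics/w6.png

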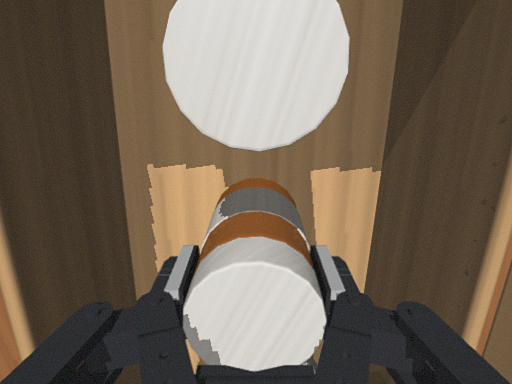

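Jar B is gripped (gap 51 mm, cap centred at 255,300). Lift it, then measure the rack and tin.

Emit:
{"api": "servo_tool", "payload": {"rows": [[[0, 0, -10], 0, -1], [[0, 0, -30], 0, -1], [[0, 0, -70], 0, -1], [[0, 0, -110], 0, -1], [[0, 0, -150], 0, -1], [[0, 0, -175], 0, -1], [[0, 0, -175], 0, -1]]}}

```text
t: 10.4
tcp_pos: [0.4769, 0.2355, 0.4146]
tool_rot: [0.755, 0.655, 0.004, -0.001]
force: [0.5, 0.8, -3.0]
finger_gap: 0.602
```

```bash
cat > rack.py <<'E'
from h import *
a=np.radians(-11.7); M=np.array([[np.cos(a),-np.sin(a)],[np.sin(a),np.cos(a)]]); C=np.array([.535,-.2273])
def rack(n):
    s=snap(n); uv,p=cloud(s); b=(p[:,:2]-C)@M   # rack coords
    near=(abs(b[:,0])<.07)&(abs(b[:,1])<.19)
    im=np.zeros(s['z_map'].shape,np.uint8); im[uv[:,1],uv[:,0]]=0
    w=near&(p[:,2]>.060)&(p[:,2]<.072); q=p[w]
    print(n,'wall68 rect',cv2.minAreaRect((q[:,:2]*1000).astype(np.float32)), len(q))
    # yaw from long front rail: fit line to its top points
    for nm,lo,hi,x0,x1 in(('front',.064,.072,-.06,-.036),('back',.081,.089,.036,.06)):
        m=near&(p[:,2]>lo)&(p[:,2]<hi)&(b[:,0]>x0)&(b[:,0]<x1)&(abs(b[:,1])<.155)
        if m.sum()>20:
            f=cv2.fitLine((b[m]*1000).astype(np.float32),cv2.DIST_HUBER,0,.01,.01).ravel(); print(nm,'x range',np.percentile(b[m,0]*1000,[2,50,98]).round(1),'slope deg',np.degrees(np.arctan(f[0]/f[1])).round(2))
    m=near&(p[:,2]>.064)&(p[:,2]<.072); print('y ext',np.percentile(b[m,1]*1000,[.5,99.5]).round(1))
    m=near&(p[:,2]>.0805)&(p[:,2]<.088)&(b[:,0]<.034)
    if m.sum()>30:
        q=b[m]; r=cv2.minEnclosingCircle((q*1000).astype(np.float32)); print('tin rack coords',np.round(r[0],1),r[1].__round__(1),m.sum())
    return s,uv,p,b
if __name__=='__main__':
    st()
    for n in('scene','side'): rack(n)
E
python3 rack.py
```

```text
t10.40 tcp [476.9 235.5 414.6] yaw_y -8.1 tilt 0.52 q [14. 22. 95.  0. 62. 22.] F [ 0.5  0.8 -3. ] gap 0.602
scene wall68 rect ((536.7551879882812, -228.42848205566406), (336.9490966796875, 106.90090942382812), 78.22811889648438) 1165
front x range [-51.1 -45.1 -41.4] slope deg -0.02
back x range [45.5 50.8 54.1] slope deg 0.02
y ext [-168.4  167.3]
tin rack coords [ 3.1 46.4] 30.6 337
side wall68 rect ((542.9723510742188, -163.75518798828125), (211.3783721923828, 103.99197387695312), 77.50544738769531) 499
front x range [-55.5 -51.4 -46.8] slope deg -0.28
back x range [39.9 44.3 49. ] slope deg -0.33
y ext [-38.2 168.4]
tin rack coords [-1.5 46.8] 30.4 261
```

Emit:
{"api": "servo_tool", "payload": {"rows": [[[-30, 6, 0], 6, -1], [[-70, 14, 0], 14, -1], [[-115, 23, 0], 22, -1], [[-160, 32, 0], 30, -1], [[-205, 41, 0], 38, -1], [[-250, 50, 0], 46, -1], [[-295, 59, 0], 54, -1], [[-340, 68, 0], 62, -1]]}}

```text
t: 11.3
tcp_pos: [0.4938, -0.1126, 0.4059]
tool_rot: [0.986, 0.169, -0.004, -0.005]
force: [0.8, 1.5, -3.9]
finger_gap: 0.602
```

```bash
python3 - <<'E'
from h import *
plan((510,-345,415))
E
```

```text
t11.30 tcp [ 493.8 -112.6  405.9] yaw_y -70.5 tilt 0.71 q [-26.  21.  99.   0.  61.  45.] F [ 0.8  1.5 -3.9] gap 0.602
(510, -345, 415) -> [-62. 224. -11.]
```

Emit:
{"api": "servo_tool", "payload": {"rows": [[[-12, 42, 0], 8, -1], [[-24, 84, 0], 16, -1], [[-36, 126, 0], 24, -1], [[-48, 170, 0], 31, -1], [[-58, 205, 0], 31, -1], [[-62, 223, 0], 31, -1], [[-62, 223, 0], 31, -1], [[-62, 223, 0], 31, -1]]}}

```text
t: 12.1
tcp_pos: [0.509, -0.3431, 0.401]
tool_rot: [0.995, -0.101, -0.007, -0.006]
force: [0.0, 1.4, -2.8]
finger_gap: 0.599
```

```bash
python3 - <<'E'
from rack import *
plan((510,-345,405),(510,-345,259))
for n in('wrist','scene','side'): s,uv,p,b=rack(n)
s=snap('wrist'); cv2.imwrite('pics/w7.png',s['image'])
E
```

```text
t12.10 tcp [ 509.  -343.1  401. ] yaw_y -101.6 tilt 1.08 q [-44.  30.  84.  -0.  68.  57.] F [ 0.   1.4 -2.8] gap 0.599
(510, -345, 405) -> [ 1.  2. -4.]
(510, -345, 259) -> [  4.   3. 142.]
wrist wall68 rect ((533.155029296875, -240.01951599121094), (310.5167236328125, 104.39891052246094), 78.7076416015625) 3710
front x range [-51.4 -46.9 -43.6] slope deg -0.37
back x range [44.5 48.7 52.5] slope deg -0.34
y ext [-167.7  136.8]
tin rack coords [ 1.7 46.1] 30.3 3356
scene wall68 rect ((536.1670532226562, -228.0126190185547), (337.4480285644531, 108.269775390625), 78.32660675048828) 1184
front x range [-50.5 -45.1 -41.4] slope deg -0.07
back x range [45.7 50.9 54.3] slope deg -0.07
y ext [-168.4  167.2]
tin rack coords [ 3.8 46.5] 31.0 336
side wall68 rect ((536.17236328125, -194.30064392089844), (273.173583984375, 103.36067962646484), 77.96112060546875) 575
front x range [-56.  -51.5 -46.4] slope deg -0.31
back x range [39.9 44.4 49.7] slope deg -0.38
y ext [-103.1  168.4]
tin rack coords [-2.3 46.6] 30.3 264
```

View pics/w7.png

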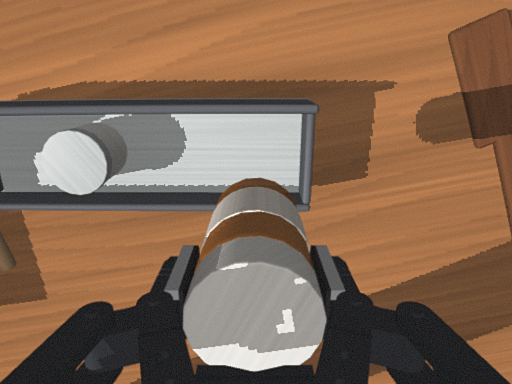

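Jar B hangs over the rack's front-right corner in the view, the rack spans (0–318, 100–208), and the tin is at (72,162), clear of the drop spot. Lower it towards the floor.

Emit:
{"api": "servo_tool", "payload": {"rows": [[[2, 3, 30], 0, -1], [[4, 3, 65], 0, -1], [[4, 3, 95], 0, -1], [[4, 3, 115], 0, -1], [[4, 3, 126], 0, -1], [[4, 3, 126], 0, -1], [[4, 3, 126], 0, -1]]}}

```text
t: 13.0
tcp_pos: [0.5122, -0.3445, 0.2781]
tool_rot: [0.995, -0.099, -0.005, -0.004]
force: [0.9, -0.8, -3.2]
finger_gap: 0.599
```

```bash
cat >> h.py <<'E'
def bottom(off=228.6):
    s=sense(); st(); b=s['tcp_pos']*1000+off*R.from_quat(s['tool_rot']).as_matrix()[:,2]; a=np.radians(-11.7); M=np.array([[np.cos(a),-np.sin(a)],[np.sin(a),np.cos(a)]])
    print('jar bottom',b.round(1),'rack',((b[:2]-[535,-227.3])@M).round(1),'force',s['force'].round(2))
E
python3 - <<'E'
from h import *
bottom()
E
```

```text
t13.00 tcp [ 512.2 -344.5  278.1] yaw_y -101.4 tilt 0.73 q [-44.  39.  89.  -0.  53.  57.] F [ 0.9 -0.8 -3.2] gap 0.599
jar bottom [ 510.  -342.6   49.5] rack [  -1.1 -118. ] force [ 0.9  -0.79 -3.24]
```

Emit:
{"api": "servo_tool", "payload": {"rows": [[[0, 0, 6], 0, -1], [[0, 0, 11], 0, -1], [[0, 0, 15], 0, -1], [[0, 0, 16], 0, -1], [[0, 0, 17], 0, -1], [[0, 0, 18], 0, -1], [[0, 0, 18], 0, -1]]}}

```text
t: 13.7
tcp_pos: [0.512, -0.3444, 0.2599]
tool_rot: [0.995, -0.099, -0.005, -0.004]
force: [-0.3, 0.6, -3.4]
finger_gap: 0.597
```

Emit:
{"api": "servo_tool", "payload": {"rows": [[[0, 0, 0.5], 0, -1], [[0, 0, 1], 0, -1], [[0, 0, 1], 0, -1]]}}

```text
t: 14.0
tcp_pos: [0.512, -0.3444, 0.2589]
tool_rot: [0.995, -0.099, -0.005, -0.004]
force: [0.4, -0.2, -3.2]
finger_gap: 0.599
```

```bash
python3 -c "
from h import *
bottom()"
```

```text
t14.00 tcp [ 512.  -344.4  258.9] yaw_y -101.4 tilt 0.74 q [-44.  40.  89.  -0.  51.  57.] F [ 0.4 -0.2 -3.2] gap 0.599
jar bottom [ 509.8 -342.4   30.4] rack [  -1.3 -117.8] force [ 0.4  -0.17 -3.23]
```

Emit:
{"api": "servo_tool", "payload": {"rows": [[[0, 0, 0.5], 0, -1], [[0, 0, 1], 0, -1], [[0, 0, 1], 0, -1]]}}

```text
t: 14.3
tcp_pos: [0.512, -0.3444, 0.2588]
tool_rot: [0.995, -0.099, -0.005, -0.004]
force: [-1.5, 0.7, 4.8]
finger_gap: 0.596
```

Emit:
{"api": "servo_tool", "payload": {"rows": [[[0, 0, 0.5], 0, -1], [[0, 0, 1], 0, -1], [[0, 0, 1], 0, -1]]}}

```text
t: 14.6
tcp_pos: [0.5119, -0.3443, 0.2588]
tool_rot: [0.995, -0.099, -0.005, -0.004]
force: [-2.9, 0.8, 7.7]
finger_gap: 0.597
```

Contact is felt (Fz went from -3 to +8 N). Open partly and rise.

Emit:
{"api": "servo_tool", "payload": {"rows": [[[0, 0, 0], 0, 0.25], [[0, 0, 0], 0, 0.35], [[0, 0, 0], 0, 0.5], [[0, 0, 0], 0, 0.5], [[0, 0, 0], 0, 0.5], [[0, 0, -25], 0, 0.5], [[0, 0, -70], 0, 0.5], [[0, 0, -120], 0, 0.5]]}}

```text
t: 15.4
tcp_pos: [0.5127, -0.3451, 0.3783]
tool_rot: [0.995, -0.099, -0.007, -0.005]
force: [1.2, -0.9, 0.6]
finger_gap: 0.744
```

```bash
cat > jars.py <<'E'
from rack import *
def jars(n,lo=.122,hi=.137):
    s=snap(n); uv,p=cloud(s); b=(p[:,:2]-C)@M
    m=(abs(b[:,0])<.07)&(abs(b[:,1])<.17)&(p[:,2]>lo)&(p[:,2]<hi)
    im=np.zeros(s['z_map'].shape,np.uint8); im[uv[m,1],uv[m,0]]=255
    k,l,stt,c=cv2.connectedComponentsWithStats(im)
    for i in range(1,k):
        if stt[i,4]>60:
            q=m&(l[uv[:,1],uv[:,0]]==i); r=cv2.minEnclosingCircle((b[q]*1000).astype(np.float32)); print(n,'rack',np.round(r[0],1),round(r[1],1),'z',np.percentile(p[q,2],[5,50,95]).round(4))
    return s
if __name__=='__main__':
    w=jars('wrist'); s=jars('scene'); jars('side')
    plan((511,-345,420),(500,-50,420),(486.5,324,420))
    cv2.imwrite('pics/j%d.png'%(sense()['t']*100),np.hstack([cv2.resize(s['image'],(400,300)),cv2.resize(w['image'],(400,300))]))
E
python3 jars.py; ls pics
```

```text
wrist rack [  -3.2 -118.1] 26.1 z [0.1279 0.1293 0.1304]
scene rack [  -1.8 -118.5] 26.5 z [0.1246 0.1306 0.1325]
t15.55 tcp [ 514.  -346.1  383.1] yaw_y -101.4 tilt 0.15 q [-44.  31.  84.  -0.  65.  57.] F [-0.6  0.4  0.3] gap 0.755
(511, -345, 420) -> [ -3.  -1. -37.]
(500, -50, 420) -> [ -72. -288.  -37.]
(486.5, 324, 420) -> [-159. -652.  -36.]
all0.png
j1555.png
s3.png
s4.png
scene0.png
side0.png
sw5.png
w1.png
w2.png
w6.png
w7.png
wrist0.png
```

Jar B stands on the rack at rack coords (-2.5, -118) with its top at 0.130. Go for jar A.

Emit:
{"api": "servo_tool", "payload": {"rows": [[[-8, -35, -20], -4, 1], [[-18, -75, -36], -10, 1], [[-29, -120, -36], -17, 1], [[-40, -165, -36], -25, 1], [[-52, -212, -36], -33, 1], [[-63, -259, -36], -41, 1], [[-74, -306, -36], -49, 1], [[-86, -352, -36], -57, 1]]}}

```text
t: 16.35
tcp_pos: [0.4983, 0.0178, 0.4184]
tool_rot: [0.921, 0.39, -0.002, -0.002]
force: [1.1, 0.3, -0.3]
finger_gap: 1.0
```

```bash
python3 -c "
from h import *
plan((486.5,324,400))"
```

```text
t16.35 tcp [498.3  17.8 418.4] yaw_y -44.1 tilt 0.28 q [-11.  20.  99.   0.  62.  33.] F [ 1.1  0.3 -0.3] gap 1.000
(486.5, 324, 400) -> [ 212. -221.   19.]
```

Emit:
{"api": "servo_tool", "payload": {"rows": [[[32, -33, 0], -8, 1], [[64, -66, 0], -16, 1], [[96, -99, 0], -24, 1], [[128, -133, 0], -32, 1], [[160, -166, 5], -35, 1], [[190, -198, 10], -35, 1], [[212, -221, 20], -35, 1], [[212, -221, 30], -35, 1]]}}

```text
t: 17.15
tcp_pos: [0.4858, 0.3273, 0.3873]
tool_rot: [0.759, 0.651, -0.001, -0.003]
force: [-0.3, 0.2, 0.1]
finger_gap: 0.997
```

```bash
python3 - <<'E'
from h import *
for n in('wrist','scene'):
    s=snap(n); uv,p=cloud(s); m=(np.hypot(p[:,0]-.4865,p[:,1]-.324)<.045)&(p[:,2]>.1)&(p[:,2]<.1085); q=p[m]
    # exclude box rim: keep inside
    print(n,cv2.minEnclosingCircle((q[:,:2]*1000).astype(np.float32)) if len(q) else 0,len(q))
plan((486.5,324,330),(486.5,324,235))
E
```

```text
wrist ((487.7843017578125, 325.0572814941406), 25.888093948364258) 3291
scene 0 0
t17.25 tcp [485.6 324.  386. ] yaw_y -8.9 tilt 0.59 q [23. 28. 89.  0. 63. 32.] F [-0.5  0.4 -0.1] gap 0.997
(486.5, 324, 330) -> [ 0.  1. 56.]
(486.5, 324, 235) -> [  1.   2. 151.]
```

Emit:
{"api": "servo_tool", "payload": {"rows": [[[1, 2, 35], 0, 1], [[1, 2, 70], 0, 1], [[1, 2, 105], 0, 1], [[1, 2, 135], 0, 1], [[1, 2, 149], 0, 1], [[1, 2, 151], 0, 1], [[1, 2, 151], 0, 1]]}}

```text
t: 17.95
tcp_pos: [0.4868, 0.3239, 0.2355]
tool_rot: [0.76, 0.649, -0.004, -0.003]
force: [0.1, 0.9, 0.7]
finger_gap: 1.002
```

Emit:
{"api": "servo_tool", "payload": {"rows": [[[0, 0, 0], 0, 0], [[0, 0, 0], 0, -0.2], [[0, 0, 0], 0, -0.5], [[0, 0, 0], 0, -1], [[0, 0, 0], 0, -1], [[0, 0, 0], 0, -1]], "force": 40}}

```text
t: 18.55
tcp_pos: [0.4876, 0.3242, 0.2372]
tool_rot: [0.76, 0.65, -0.002, -0.002]
force: [0.7, -0.1, 5.5]
finger_gap: 0.6
```

```bash
python3 -c "
from h import *
st()"
```

```text
t18.55 tcp [487.6 324.2 237.2] yaw_y -9.0 tilt 0.34 q [23. 41. 95.  0. 45. 31.] F [ 0.7 -0.1  5.5] gap 0.600
```

Emit:
{"api": "servo_tool", "payload": {"rows": [[[0, 0, -10], 0, -1], [[0, 0, -30], 0, -1], [[0, 0, -70], 0, -1], [[0, 0, -110], 0, -1], [[0, 0, -150], 0, -1], [[0, 0, -180], 0, -1], [[0, 0, -180], 0, -1]]}}

```text
t: 19.25
tcp_pos: [0.4893, 0.3248, 0.4225]
tool_rot: [0.76, 0.65, 0.003, -0.001]
force: [0.7, 0.9, -1.7]
finger_gap: 0.601
```

```bash
python3 -c "
from h import *
plan((480,50,417),(527,-264,417))"
```

```text
t19.25 tcp [489.3 324.8 422.5] yaw_y -9.0 tilt 0.33 q [23. 26. 87.  0. 67. 32.] F [ 0.7  0.9 -1.7] gap 0.601
(480, 50, 417) -> [-273.   34.    4.]
(527, -264, 417) -> [-576.  129.    3.]
```

Emit:
{"api": "servo_tool", "payload": {"rows": [[[-30, 5, 0], 5, -1], [[-70, 12, 0], 13, -1], [[-115, 20, 0], 21, -1], [[-160, 30, 0], 29, -1], [[-205, 40, 0], 37, -1], [[-250, 50, 0], 45, -1], [[-295, 60, 0], 53, -1], [[-340, 72, 0], 61, -1]]}}

```text
t: 20.05
tcp_pos: [0.5062, -0.0237, 0.4196]
tool_rot: [0.985, 0.171, 0.0, -0.003]
force: [0.7, 0.2, -2.2]
finger_gap: 0.601
```

```bash
python3 -c "
from h import *
plan((527,-264,412))"
```

```text
t20.05 tcp [506.2 -23.7 419.6] yaw_y -70.3 tilt 0.33 q [-15.  20.  98.   0.  62.  55.] F [ 0.7  0.2 -2.2] gap 0.601
(527, -264, 412) -> [-62. 233.   6.]
```

Emit:
{"api": "servo_tool", "payload": {"rows": [[[-12, 42, 0], 8, -1], [[-24, 86, 0], 16, -1], [[-36, 130, 0], 24, -1], [[-48, 175, 2], 31.4, -1], [[-58, 212, 4], 31.4, -1], [[-62, 232, 6], 31.4, -1], [[-62, 232, 6], 31.4, -1], [[-62, 232, 6], 31.4, -1]]}}

```text
t: 20.85
tcp_pos: [0.5256, -0.2621, 0.4109]
tool_rot: [0.995, -0.102, -0.002, -0.004]
force: [0.4, 0.8, -1.7]
finger_gap: 0.601
```

```bash
python3 - <<'E'
from h import *
bottom(230.2)
plan((527.3,-264.5,281))
E
```

```text
t20.85 tcp [ 525.6 -262.1  410.9] yaw_y -101.7 tilt 0.54 q [-37.  27.  87.   0.  66.  64.] F [ 0.4  0.8 -1.7] gap 0.601
jar bottom [ 525.  -260.   180.7] rack [ -3.2 -34.1] force [ 0.41  0.75 -1.69]
t20.85 tcp [ 525.6 -262.1  410.9] yaw_y -101.7 tilt 0.54 q [-37.  27.  87.   0.  66.  64.] F [ 0.4  0.8 -1.7] gap 0.601
(527.3, -264.5, 281) -> [  3.   3. 130.]
```

Emit:
{"api": "servo_tool", "payload": {"rows": [[[2, 3, 10], 0, -1], [[3, 4, 40], 0, -1], [[3, 4, 70], 0, -1], [[3, 4, 100], 0, -1], [[3, 4, 122], 0, -1], [[3, 4, 130], 0, -1], [[3, 4, 130], 0, -1]]}}

```text
t: 21.55
tcp_pos: [0.5271, -0.264, 0.2795]
tool_rot: [0.995, -0.101, -0.003, -0.005]
force: [-0.9, 0.1, -1.0]
finger_gap: 0.601
```

```bash
python3 - <<'E'
from h import *
bottom(230.2)
s=snap('wrist'); cv2.imwrite('pics/w8.png',s['image'])
E
```

```text
t21.55 tcp [ 527.1 -264.   279.5] yaw_y -101.6 tilt 0.72 q [-38.  37.  93.   0.  50.  64.] F [-0.9  0.1 -1. ] gap 0.601
jar bottom [ 525.8 -261.4   49.4] rack [ -2.1 -35.3] force [-0.86  0.07 -0.95]
```

View pics/w8.png

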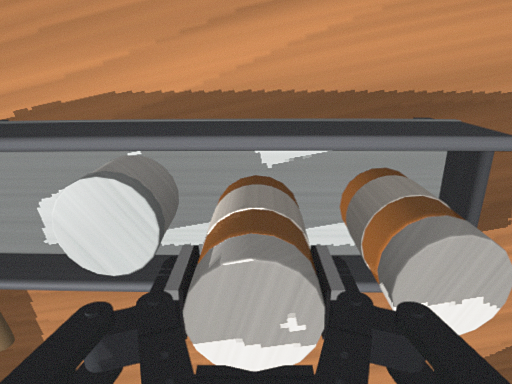

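The held jar (255,290) hangs between the tin (108,222) and jar B (440,270), with a gap on both sides. Lower it gently.

Emit:
{"api": "servo_tool", "payload": {"rows": [[[0, 1, 6], 0, -1], [[0, 1, 11], 0, -1], [[0, 1, 15], 0, -1], [[0, 1, 16], 0, -1], [[0, 1, 17], 0, -1], [[0, 1, 18], 0, -1], [[0, 1, 18], 0, -1]]}}

```text
t: 22.3
tcp_pos: [0.5273, -0.2654, 0.2628]
tool_rot: [0.995, -0.101, -0.002, -0.005]
force: [-0.2, -0.7, -1.7]
finger_gap: 0.597
```

Emit:
{"api": "servo_tool", "payload": {"rows": [[[0, 0, 0.5], 0, -1], [[0, 0, 1], 0, -1], [[0, 0, 1], 0, -1]]}}

```text
t: 22.6
tcp_pos: [0.5273, -0.2655, 0.2618]
tool_rot: [0.995, -0.101, -0.002, -0.005]
force: [0.1, -0.3, -1.8]
finger_gap: 0.604
```

Emit:
{"api": "servo_tool", "payload": {"rows": [[[0, 0, 0.5], 0, -1], [[0, 0, 1], 0, -1], [[0, 0, 1], 0, -1]]}}

```text
t: 22.9
tcp_pos: [0.5273, -0.2654, 0.2607]
tool_rot: [0.995, -0.101, -0.002, -0.005]
force: [0.0, -0.0, -2.3]
finger_gap: 0.6
```

Emit:
{"api": "servo_tool", "payload": {"rows": [[[0, 0, 0.5], 0, -1], [[0, 0, 1], 0, -1], [[0, 0, 1], 0, -1]]}}

```text
t: 23.2
tcp_pos: [0.5274, -0.2655, 0.2602]
tool_rot: [0.995, -0.101, -0.002, -0.004]
force: [-1.6, -0.1, 2.3]
finger_gap: 0.602
```

Emit:
{"api": "servo_tool", "payload": {"rows": [[[0, 0, 0.3], 0, 0.25], [[0, 0, 0.3], 0, 0.35], [[0, 0, 0.3], 0, 0.45], [[0, 0, 0.3], 0, 0.45], [[0, 0, 0.3], 0, 0.45], [[0, 0, -20], 0, 0.45], [[0, 0, -65], 0, 0.45], [[0, 0, -115], 0, 0.45]]}}

```text
t: 24.0
tcp_pos: [0.5273, -0.2663, 0.3748]
tool_rot: [0.995, -0.101, -0.004, -0.006]
force: [0.9, -0.5, 1.0]
finger_gap: 0.726
```

Emit:
{"api": "servo_tool", "payload": {"rows": [[[0, 0, -45], 0, 0.5], [[-20, -40, -60], 0, 0.5], [[-30, -90, -60], 0, 0.5], [[-40, -130, -60], 0, 0.5], [[-40, -130, -60], 0, 0.5]]}}

```text
t: 24.5
tcp_pos: [0.5134, -0.1269, 0.4368]
tool_rot: [0.995, -0.099, -0.005, -0.007]
force: [-0.5, -0.5, 0.2]
finger_gap: 0.749
```

```bash
python3 jars.py; python3 rack.py | grep tin; ls pics/j*
```

```text
wrist rack [ -2.1 -37.3] 26.2 z [0.1274 0.1293 0.1304]
wrist rack [  -3.6 -114.1] 25.2 z [0.1235 0.1291 0.1304]
scene rack [ -1.7 -38.1] 26.8 z [0.1246 0.1304 0.1325]
scene rack [  -3.3 -117.1] 27.6 z [0.1248 0.1306 0.1324]
t24.65 tcp [ 514.9 -131.7  436.7] yaw_y -101.6 tilt 0.73 q [-26.  21.  93.   0.  67.  75.] F [ 0.1 -0.  -0.5] gap 0.750
(511, -345, 420) -> [ 39. 210.  14.]
(500, -50, 420) -> [-31. -77.  18.]
(486.5, 324, 420) -> [-119. -440.   22.]
tin rack coords [  1.2 -34.7] 109.9 445
tin rack coords [ 0.3 28.5] 47.5 271
pics/j1555.png
pics/j2465.png
```

View pics/j2465.png

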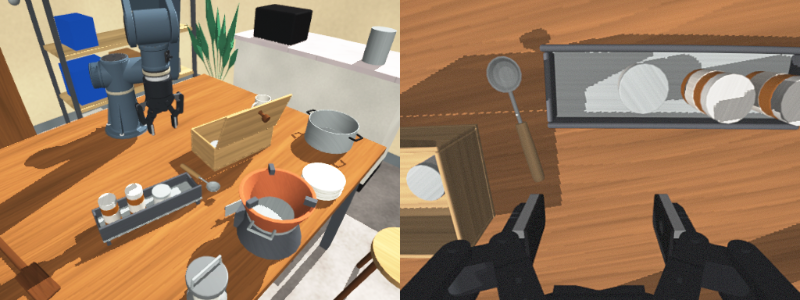

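Both jars stand upright on the rack behind the rail (left view: 108,208 and 134,198), with the tin at (162,191) unmoved. The lid is open, the tin is still in the box, the spoon is untouched, and the gripper is clear.

```bash
python3 -c "
from h import *
print(sign_off()); st()"
```

```text
the job is handed in; nothing more can be done
None
the job is handed in; nothing more can be done
```

The job is done and handed in, at about 24.7 s of the 72 s allowed. I swung the lid back by its knob to its stop, where it stayed open. Then I stood both tall jars upright on the rack floor behind the front rail, lowering each until the wrist force showed contact before letting go.

**Jars:** The last wrist and scene pictures put them about 38 mm and 114–118 mm right of the rack's centre. Both cap tops are at 0.129–0.131 m, as expected for jars standing flat.

**Everything else:** In the last pictures the lid is open, one tin is still in the box and one on the rack, the spoon looks untouched, and the gripper is clear of everything.

**Checks that disagreed or failed:**
- The two fixed cameras differed by about 5 mm on the rack's front-to-back position. The wrist view fell between them, and the jars had about 18 mm to spare on each side.
- My last measurement of the rack tin was spoiled because the jars got into its mask. The picture shows it in the same place as before; earlier readings had put it 46–47 mm left of centre.
- The side camera gave no readings of the jars on the rack in either check.

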